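Free the jammed fittings tray from its crate

ROBOT

A 6-joint arm with a two-finger parallel gripper is mounted at the origin on the work surface. World frame = base frame: x ahead of the robot, y to its left, z up, the work surface at z = 0. Lengths are in m, angles in rad, forces in N, time in s.
With the tool pointing down it reaches from about 0.4 to 0.825 m from the base axis. Payload 7 kg.
Tool frame: the origin (TCP) lies at the centre of the arm's flange, where the gripper is bolted on; the fingertips stand 178 mm ahead of it and the grasp point (between the pads) lies 159 mm ahead of it; z points along the fingers, y is the direction in which the jaws open and shut (so a half turn about z gives the same grasp; the last joint's range is limited). The gripper opens to 88 mm and grips with 3 to 60 N. Pads are 19 mm wide; open, the fingers measure 130 mm over their backs; the gripper's body (78 mm by 193 mm) begins 47 mm behind the grasp point.
Start: joints at [1.474, 0.359, 0.012, 0, -1.224, -0.288], TCP at [0.253, 0.626, 0.405] pointing down, gripper open.
Joint ranges: [-3.07, 3.07], [-1.43, 2.12], [-1.02, 1.25], [-3.03, 1.67], [-3.05, -0], [-3.03, 3.03]. Speed limits (rad/s): [2.39, 2.39, 3.01, 3.14, 3.14, 3.14].

INTERFACE

Orientations are given as [roll, pitch, yaw] about the fixed x, y, z axes, in that order (R = Rz(yaw) Ry(pitch) Rx(roll)).
In Python, from station import * gives the robot as it stands.
- The arm moves only by the tool send_rows, never from a script. Its argument "motion" is a list of rows, each an object with "offset": the shift along the tool's x, y, z in cm, a list of three; "turn": the turn about the tool's z in degrees. In form: [{"offset": [x, y, z], "turn": turn}, ...]. A call has 1 to 8 rows; each row is the pose to reach, as a shift and turn from the pose commanded when the call began, along the tool's axes at that moment; what a row does not reach only later rows make up. A row lasts 1/10 s, in which the tool goes at most 50 mm and 8.59 degrees, less where a joint would pass 70% of its speed; a pose out of reach is approached as far as the arm can. A call with a gripper value outside its range is refused whole. "hand" is the opening, from -1 (shut) to 1 (fully open), set as the call begins (left out, the last holds). The fingers move at their own pace and stop on an object; "squeeze" is the grip in N (left out, the last holds). Time passes only in rows, so rows that repeat a pose let the fingers close. It gives the time, the measured TCP pose, the force and the opening at its end, in the units of the state.
- get_state(): the state, without advancing time (a new reading comes with each control period).
- grab_frame(name): name is "scene" or "top" or "wrist"; returns a dict with "frame" (480x640x3 uint8, blue, green, red), "range_z" (480x640 float32, m along the optical axis (not along the pixel's ray), 0 where there is no reading), "vertical_fov" (degrees; the focal length in pixels is half the picture's height over the tangent of half this angle, whatever the lens; pixels are square), "cx", "cy" (the principal point, pixels), "cam_to_world" (4x4, takes a point from camera to world coordinates). Camera axes: x right, y up, looking along -z (the intrinsics and any distortion apply to the point x, -y, -z); pixel columns grow to the right and rows downward; lengths in m; the calibration is good to about 2 mm. A picture is of the moment at which its call begins.
- job_done(): hands the job in, once; it reports no verdict.
The state is a dict: "t": time; "q": joint angles; "qd": joint speeds; "joint_efforts": joint torques, N m; "eef_pos": TCP position; "ee_rot": TCP orientation; "force": force on the tool from outside, world axes, zero at the start; "moment": the same for the moment, N m; "width": finger opening in m.
Only numpy, scipy, OpenCV 4.12 (cv2) and the standard library are available. Lean on these libraries where they do the work, as an engineer would, in place of code of your own. Each camera call takes 0.05 s, during which the arm holds its last target. There are 200 camera calls.

TASK

The red fittings tray is jammed aslant in the green crate, its raised end stuck in the crate's hand-hole. By its yellow post, draw that end back out of the hole and lower it until the tray lies flat on the crate's floor, and let go; then take the tray by its black cross-bar, lift it out level and set it down flat in the middle of the blue rubber mat, lengthways. Do not drop it, and leave the other things on the bench where they are.

Things in the scene. Friction and masses are not known exactly. Their poses are not given: they have to be found in the camera images.
- tray: Loose red fittings tray, 0.36 to 0.59 kg: 240 mm long (its x), 90 mm wide (its y), rim 22 mm high all round, fittings fixed in it. Origin: centre of its underside; z is up from the tray. It starts tilted about 0.22 rad: its -x end is on the crate's floor, its +x end lies on the sill of the hand-hole and reaches about 18 mm beyond the inner face of that end wall. The hole's top edge stops it from being lifted.
- tray_post (a point): Grip point on the tray's yellow upright post near its +x end, at (75, 0, 80) mm in the tray's frame. The post is 16 mm thick across the tray (y), 22 mm along it (x), and its top is 92 mm above the tray's underside. Pinched across the tray (along y), the tray can pivot between the fingers as it is lowered. Axes are the tray's.
- tray_bar (a point): Centre of the black cross-bar handle over the tray's middle (within about 10 mm of its balance point), at (0, 0, 80) mm in the tray's frame. The bar runs across the tray (y, 90 mm long between two side uprights), is 14 mm thick along x and 24 mm high (68 to 92 mm above the underside, open below); pinch it along the tray's x. The gap between bar and post is 57 mm. Axes are the tray's.
- crate_floor (a point): Centre of the inner floor of the fixed green open crate, 6 mm above the bench. The inside is 300 mm long (its x) by 180 mm (y), walls 6 mm thick, their top 106 mm above this point (112 mm above the bench). The +x end wall has a hand-hole 130 mm wide, from 49 to 92 mm above this point. z up. The tray fits flat in it lengthways with 60 mm to spare; a brass cap 30 mm across and 30 mm high stands loose in the corner at (115, 70) mm, and may be touched.
- mat_top (a point): Centre of the top face of the fixed blue rubber mat, 320 mm long (its x) by 220 mm (y), 6 mm thick. z up. It and the crate may be on either side of the bench.
- paste: Bystander: blue can, 72 mm across, 100 mm high, at the near left. Origin: centre of its underside.
- coupling: Bystander: grey pipe coupling, 52 mm across, 50 mm high, standing on end at the far side. Origin: centre of its underside.
- wrench: Bystander: steel wrench lying at the left. Origin: underside.
- driver: Bystander: screwdriver lying at the right. Origin: underside.
- elbow: Bystander: copper pipe elbow, about 80 by 80 mm, 32 mm high, at the far left. Origin: underside.
- tape: Bystander: yellow tape measure, 70 by 45 by 60 mm, at the far right. Origin: centre of its underside.

How it is judged:
By the outcome, as a careful person would: the job done as asked, in the order asked, and still so for the second after the job is handed in, with the robot touching nothing.
It also fails if it takes over 58 s, if anything falls off the work surface, if the arm or the gripper's body presses on something with over 40 N, if the wrist force passes 120 N, or if a joint passes its speed limit or range.

## Working session

There is one attempt and no reset: what is moved stays moved. The work goes in short steps, Python scripts to look and compute and a tool call to move; the robot and the scene stay as the last step left them, time stands still between calls to the robot, and variables do not carry over. Pictures are saved under pics/ and viewed, about 8 in all and at most 12, crops included, and the job is handed in when it is done.

Besides the shell and the picture viewer there is one more tool, called after "Request:" as a command line: name --argument value ..., lists and objects as JSON in quotes. send_rows: Moves the arm, as the interface text tells. Its arguments: {"type":"object","properties":{"motion":{"type":"array"},"hand":{"type":"number"},"squeeze":{"type":"number"}},"required":["motion"]}

```bash
mkdir -p pics
cat > h.py <<'E'
from station import *
import numpy as np, cv2
from scipy.spatial.transform import Rotation as Ro
def cloud(f):
    h,w=f["range_z"].shape; fl=h/2/np.tan(np.radians(f["vertical_fov"])/2)
    v,u=np.mgrid[:h,:w]; z=f["range_z"]
    P=np.stack([(u-f["cx"])/fl*z,-(v-f["cy"])/fl*z,-z],-1)
    T=np.array(f["cam_to_world"]); W=P@T[:3,:3].T+T[:3,3]; W[z<=0]=np.nan
    return W
E
python3 - <<'E'
from h import *
s=get_state();print(s)
for n in("top","scene"):
    f=grab_frame(n);print({k:v for k,v in f.items() if k not in("frame","range_z")}.__str__())
    cv2.imwrite(f"pics/{n}0.png",f["frame"]);np.savez(f"{n}0.npz",W=cloud(f),F=f["frame"])
E
ls
```

```text
{'t': 0.0, 'q': array([ 1.47409916e+00,  3.59415766e-01,  1.11084128e-02, -3.37900315e-04,
       -1.22414172e+00, -2.88094383e-01]), 'qd': array([-0.00045319, -0.00160073,  0.0010274 ,  0.00149243, -0.00048574,
       -0.00042497]), 'joint_efforts': array([ 9.25763197e-04, -5.82718277e+01,  2.93066847e+01,  6.99723423e+00,
        7.01499768e-03, -1.58854350e-04]), 'eef_pos': array([0.25330716, 0.62547426, 0.40372755]), 'ee_rot': array([ 3.13991776e+00, -1.65071750e-04, -3.84906474e-01]), 'force': array([-0.05289332, -0.58614194,  0.60208778]), 'moment': array([0.02084311, 0.03275808, 0.0394025 ]), 'width': 0.08778543835496963}
{'vertical_fov': 55.14033885046507, 'cx': 322.31372590229194, 'cy': 230.02650885710273, 'cam_to_world': array([[-0.00720999,  0.99389726, -0.11007388,  0.46746987],
       [-0.99996923, -0.00682595,  0.00386537,  0.00278881],
       [ 0.00309042,  0.11009837,  0.99391589,  1.11940878],
       [ 0.        ,  0.        ,  0.        ,  1.        ]])}
{'vertical_fov': 53.02062661830701, 'cx': 320.18181494794277, 'cy': 246.3312534571698, 'cam_to_world': array([[-0.44232718, -0.66930405,  0.59697467,  1.30243885],
       [ 0.89684726, -0.33263199,  0.29158353,  0.37524369],
       [ 0.00341484,  0.66437042,  0.74739567,  1.01681226],
       [ 0.        ,  0.        ,  0.        ,  1.        ]])}
h.py
pics
scene0.npz
top0.npz
```

View pics/top0.png

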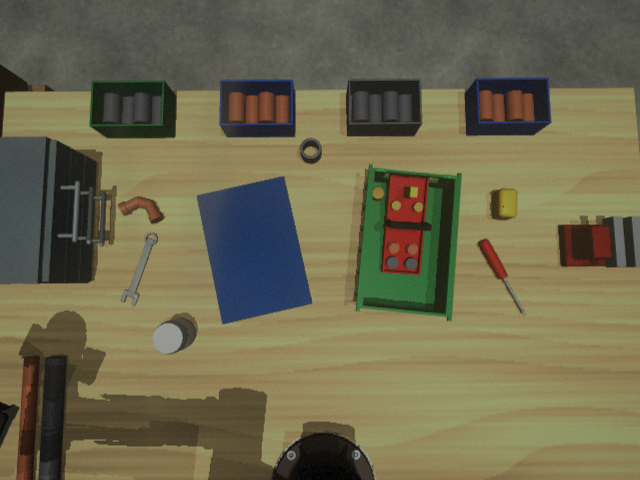

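View pics/scene0.png

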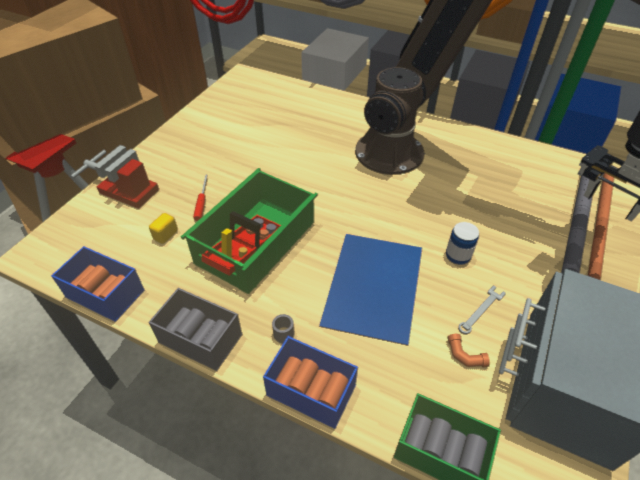

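Top view: crate centre is about (410,240) with the tray's raised end at the far side (post ~(412,192), bar ~(408,225)); the mat is at about (254,249). The scene view agrees, with the post at (227,242).

Run:
```python
from h import *
np.set_printoptions(precision=4,suppress=True)
d=np.load("top0.npz");W,F=d["W"],d["F"];H=cv2.cvtColor(F,cv2.COLOR_BGR2HSV)
u=np.arange(640)[None]+0*np.arange(480)[:,None];v=np.arange(480)[:,None]+0*u
box=lambda a,b,c,e:(u>a)&(u<b)&(v>c)&(v<e)
def rect(m,n,zr):
    m=m&(W[...,2]>zr[0])&(W[...,2]<zr[1])
    m=cv2.morphologyEx(m.astype(np.uint8),cv2.MORPH_OPEN,np.ones((2,2)))>0
    P=W[m];r=cv2.minAreaRect((P[:,:2]*1000).astype(np.float32));print(n,m.sum(),"rect mm",r,"z",np.percentile(P[:,2],[5,50,95]));return P
rect((H[...,0]>105)&(H[...,0]<130)&(H[...,1]>100)&box(190,320,170,330),"mat",(-.01,.03))
g=(H[...,0]>45)&(H[...,0]<85)&(H[...,1]>80)&box(345,475,155,330)
rect(g,"crate rim",(.104,.125))
rect(g,"crate floor",(-.005,.015))
red=((H[...,0]<8)|(H[...,0]>172))&(H[...,1]>150)&box(370,440,165,280)
rect(red,"tray",(0,.2))
y=(H[...,0]>22)&(H[...,0]<34)&(H[...,1]>150)&box(395,425,180,202)
P=rect(y,"post",(.085,.2))
k=(H[...,2]<60)&box(375,440,210,240)
P=rect(k,"bar",(.085,.2));print(np.median(P,0))
for n in("scene",):
    d=np.load(n+"0.npz");W,F=d["W"],d["F"];H=cv2.cvtColor(F,cv2.COLOR_BGR2HSV)
    y=(H[...,0]>22)&(H[...,0]<34)&(H[...,1]>150)&box(215,240,225,258)
    P=W[y];print("scene post",y.sum(),np.nanpercentile(P,[5,50,95],axis=0))
    k=(H[...,2]<60)&box(225,262,205,245);P=W[k];P=P[P[:,2]>.07];rect(k,"bar sc",(.08,.13));rect(y,"post sc top",(.118,.14))
```

```text
mat 10781 rect mm ((nan, nan), (0.0, 0.0), 0.0) z [nan nan nan]
crate rim 2401 rect mm ((562.5045166015625, -211.55657958984375), (234.0410919189453, 363.5600280761719), 82.57725524902344) z [nan nan nan]
crate floor 4781 rect mm ((nan, nan), (0.0, 0.0), 0.0) z [nan nan nan]
tray 2626 rect mm ((602.6558227539062, -203.0117950439453), (93.69589233398438, 247.73130798339844), 79.69468688964844) z [nan nan nan]
post 78 rect mm ((667.0708618164062, -207.82632446289062), (19.464221954345703, 48.251953125), 47.47877883911133) z [nan nan nan]
bar 269 rect mm ((585.8737182617188, -209.6878662109375), (24.328786849975586, 121.05659484863281), 1.027780532836914) z [nan nan nan]
[nan nan nan]
scene post 227 [[ 0.5888 -0.2836  0.0265]
 [ 0.6724 -0.1966  0.1156]
 [ 0.6828 -0.1913  0.1407]]
bar sc 282 rect mm ((578.7901611328125, -219.5560302734375), (150.4720916748047, 36.37348175048828), 64.29328918457031) z [nan nan nan]
post sc top 83 rect mm ((635.4512329101562, -210.34478759765625), (88.21723937988281, 21.16490364074707), 23.00107765197754) z [0.054  0.1274 0.1386]
```

```bash
cat >> h.py <<'E'
u,v=np.meshgrid(np.arange(640),np.arange(480))
box=lambda a,b,c,e:(u>a)&(u<b)&(v>c)&(v<e)
def rect(W,m,n,zr,show=True):
    m=m&(W[...,2]>zr[0])&(W[...,2]<zr[1])
    k,l,s,_=cv2.connectedComponentsWithStats(m.astype(np.uint8))
    m=l==1+np.argmax(s[1:,4]); P=W[m]
    r=cv2.minAreaRect((P[:,:2]*1000).astype(np.float32))
    if show: print(n,m.sum(),"rect",np.round(np.hstack([r[0],r[1],r[2]]),1),"z",np.percentile(P[:,2],[5,50,95]).round(4),"med",np.median(P,0).round(4))
    return P,r
E
python3 - <<'E'
from h import *
d=np.load("top0.npz");W,F=d["W"],d["F"];H=cv2.cvtColor(F,cv2.COLOR_BGR2HSV)
rect(W,(H[...,0]>105)&(H[...,0]<130)&(H[...,1]>100)&box(190,320,170,330),"mat",(-.01,.03))
g=(H[...,0]>45)&(H[...,0]<85)&(H[...,1]>80)&box(345,475,155,330)
P,r=rect(W,g,"crate rim",(.1,.125))
print(cv2.boxPoints(r).round())
red=((H[...,0]<8)|(H[...,0]>172))&(H[...,1]>150)&box(370,440,165,280)
P,r=rect(W,red,"tray",(0,.1));
print(cv2.boxPoints(r).round())
y=(H[...,0]>22)&(H[...,0]<34)&(H[...,1]>150)&box(395,425,180,202)
rect(W,y,"post",(.11,.2))
rect(W,(H[...,2]<60)&box(375,440,210,240),"bar",(.085,.2))
d=np.load("scene0.npz");W,F=d["W"],d["F"];H=cv2.cvtColor(F,cv2.COLOR_BGR2HSV)
y=(H[...,0]>22)&(H[...,0]<34)&(H[...,1]>150)&box(215,240,225,258)
rect(W,y,"post sc",(.125,.145));rect(W,y,"post sc",(.05,.145))
rect(W,(H[...,2]<60)&box(225,262,205,245),"bar sc",(.09,.14))
E
```

```text
mat 10808 rect [547.2 166.6 316.5 217.3  12.4] z [0.0024 0.0059 0.0093] med [0.5331 0.1589 0.0059]
crate rim 2454 rect [ 554.  -192.9  209.   326.4   83.9] z [0.1073 0.1115 0.1146] med [ 0.5517 -0.2101  0.1115]
[[ 381. -279.]
 [ 705. -314.]
 [ 727. -106.]
 [ 403.  -72.]]
tray 1428 rect [ 659.  -199.7   89.9  107.8   85.3] z [0.038  0.0521 0.0686] med [ 0.66   -0.1974  0.0521]
[[ 602. -240.]
 [ 709. -249.]
 [ 716. -159.]
 [ 609. -150.]]
post 79 rect [ 660.9 -199.4   15.7   23.7   88. ] z [0.1259 0.1374 0.1416] med [ 0.6599 -0.1981  0.1374]
bar 276 rect [ 588.2 -194.    89.9   21.1   86.7] z [0.1033 0.1218 0.1251] med [ 0.5872 -0.191   0.1218]
post sc 84 rect [ 664.  -198.4   18.9   25.8   79.5] z [0.1274 0.1366 0.1413] med [ 0.667  -0.1967  0.1366]
post sc 213 rect [ 639.5 -210.8   94.5   27.3   20.2] z [0.0771 0.1173 0.1408] med [ 0.6732 -0.1957  0.1173]
bar sc 263 rect [ 594.8 -193.6   92.8   19.3   89.4] z [0.0994 0.1149 0.1246] med [ 0.5957 -0.1886  0.1149]
```

```bash
cat >> h.py <<'E'
def off(p,yaw_deg):
    s=get_state();R=Ro.from_euler("xyz",s["ee_rot"]).as_matrix()
    o=R.T@(np.array(p)-s["eef_pos"])*100
    t=-((yaw_deg-np.degrees(s["ee_rot"][2])+180)%360-180)
    print("t",round(s["t"],2),"offset cm",o.round(2),"turn",round(t,1),"F",s["force"].round(1),"w",round(s["width"],4));
E
python3 -c "
from h import *
off([.661,-.199,.40],-4.8)"
```

```text
t 0.1 offset cm [68.74 61.11  0.48] turn -17.3 F [-0.4  0.2 -0.2] w 0.0876
```

Request:
send_rows --motion '[{"offset": [3.6,3.2,0],"turn": 0},{"offset": [7.3,6.5,0],"turn": 0},{"offset": [11,9.8,0],"turn": 0},{"offset": [14.7,13.1,0],"turn": 0},{"offset": [18.4,16.4,0],"turn": 0},{"offset": [22.1,19.7,0],"turn": 0},{"offset": [25.8,23,0],"turn": 0},{"offset": [29.5,26.3,0],"turn": 0}]' --hand 1

```text
t: 0.9
eef_pos: [0.4284, 0.2691, 0.4046]
ee_rot: [-3.142, 0.0, -0.384]
force: [1.3, 1.2, -0.1]
width: 0.0871
```

Request:
send_rows --motion '[{"offset": [3.7,3.3,0],"turn": 0},{"offset": [7.4,6.6,0],"turn": 0},{"offset": [11.1,9.9,0],"turn": 0},{"offset": [14.8,13.2,0],"turn": 0},{"offset": [18.5,16.5,0],"turn": 0},{"offset": [22.2,19.7,0],"turn": 0},{"offset": [25.8,23,0],"turn": 0},{"offset": [29.5,26.3,0],"turn": 0}]'

```text
t: 1.7
eef_pos: [0.6032, -0.0854, 0.4044]
ee_rot: [3.142, 0.0, -0.385]
force: [0.3, 2.4, 1.0]
width: 0.0878
```

```bash
python3 -c "
from h import *
off([.661,-.199,.40],-4.8)"
```

```text
t 1.7 offset cm [9.62 8.36 0.44] turn -17.2 F [0.3 2.4 1. ] w 0.0878
```

Request:
send_rows --motion '[{"offset": [3.5,3,0],"turn": -5},{"offset": [7,6,0.2],"turn": -12},{"offset": [9.4,8.1,0.4],"turn": -17.2},{"offset": [9.4,8.1,0.4],"turn": -17.2},{"offset": [9.4,8.1,0.4],"turn": -17.2},{"offset": [9.4,8.1,0.4],"turn": -17.2}]'

```text
t: 2.3
eef_pos: [0.6592, -0.1932, 0.4005]
ee_rot: [-3.141, 0.001, -0.085]
force: [0.3, -0.2, 0.3]
width: 0.0877
```

Run:
```python
from h import *
off([.661,-.199,.40],-4.8)
f=grab_frame("wrist");W=cloud(f);F=f["frame"];np.savez("w1.npz",W=W,F=F);cv2.imwrite("pics/w1.png",F)
H=cv2.cvtColor(F,cv2.COLOR_BGR2HSV)
rect(W,(H[...,0]>20)&(H[...,0]<36)&(H[...,1]>120),"post",(.125,.16))
red=((H[...,0]<8)|(H[...,0]>172))&(H[...,1]>150)
P,r=rect(W,red,"tray",(0,.1));print(cv2.boxPoints(r).round())
g=(H[...,0]>45)&(H[...,0]<85)&(H[...,1]>80)
P,r=rect(W,g,"rim",(.1,.125));print(cv2.boxPoints(r).round())
```

```text
t 2.3 offset cm [0.22 0.56 0.05] turn -0.1 F [ 0.3 -0.2  0.3] w 0.0877
post 980 rect [ 663.  -200.7   15.2   25.7   85.1] z [0.1284 0.1383 0.1412] med [ 0.6652 -0.2007  0.1383]
tray 10665 rect [ 634.9 -198.4   89.8  137.9   85.4] z [0.0296 0.049  0.0677] med [ 0.6456 -0.1952  0.049 ]
[[ 563. -238.]
 [ 700. -249.]
 [ 707. -159.]
 [ 570. -148.]]
rim 9232 rect [ 668.6 -205.7  208.6  103.5   83.6] z [0.1042 0.1117 0.113 ] med [ 0.6913 -0.2159  0.1117]
[[ 606. -304.]
 [ 708. -315.]
 [ 732. -108.]
 [ 629.  -96.]]
```

View pics/w1.png

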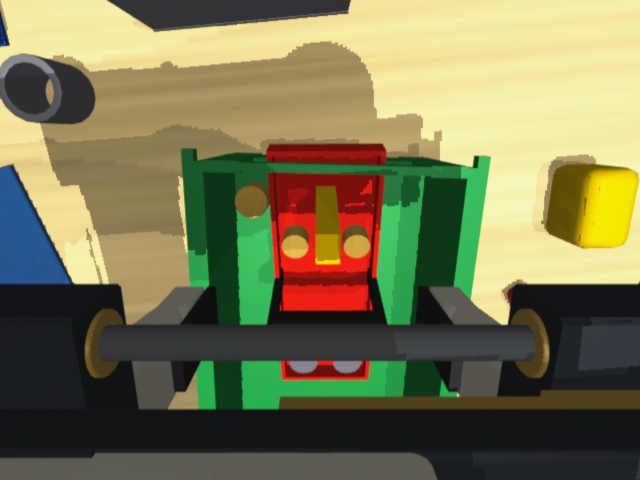

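The wrist view shows the post at about (327,225), clear on both sides, with the cap at (251,200). The measurements agree with the top view (post about 0.663, -0.200), so I'm descending.

```bash
python3 -c "
from h import *
off([.663,-.2,.287],-4.8)"
```

```text
t 2.35 offset cm [ 0.43  0.68 11.38] turn -0.0 F [ 0.6 -0.2  0.3] w 0.0878
```

Request:
send_rows --motion '[{"offset": [0.4,0.7,2],"turn": 0},{"offset": [0.4,0.7,5],"turn": 0},{"offset": [0.4,0.7,8],"turn": 0},{"offset": [0.4,0.7,10],"turn": 0},{"offset": [0.4,0.7,11.2],"turn": 0},{"offset": [0.4,0.7,11.4],"turn": 0},{"offset": [0.4,0.7,11.4],"turn": 0},{"offset": [0.4,0.7,11.4],"turn": 0}]' --hand 1

```text
t: 3.15
eef_pos: [0.6634, -0.2009, 0.2883]
ee_rot: [3.141, -0.002, -0.084]
force: [0.2, 0.1, -0.1]
width: 0.0875
```

Request:
send_rows --motion '[{"offset": [0,0,0],"turn": 0},{"offset": [0,0,0],"turn": 0},{"offset": [0,0,0],"turn": 0},{"offset": [0,0,0],"turn": 0},{"offset": [0,0,0],"turn": 0},{"offset": [0,0,0],"turn": 0},{"offset": [0,0,0],"turn": 0}]' --hand -1 --squeeze 20

```text
t: 3.85
eef_pos: [0.6629, -0.2011, 0.2866]
ee_rot: [3.142, 0.0, -0.085]
force: [0.4, -0.1, -0.2]
width: 0.0367
```

```bash
python3 -c "
from h import *
off([.663,-.2,.287],-4.8)"
```

```text
t 3.85 offset cm [-0.   -0.11 -0.04] turn -0.0 F [ 0.4 -0.1 -0.2] w 0.0367
```

Request:
send_rows --motion '[{"offset": [0,0,0],"turn": 0},{"offset": [0,0,0],"turn": 0},{"offset": [0,0,0],"turn": 0},{"offset": [0,0,0],"turn": 0},{"offset": [0,0,0],"turn": 0},{"offset": [0,0,0],"turn": 0}]'

```text
t: 4.45
eef_pos: [0.6629, -0.201, 0.2867]
ee_rot: [3.142, 0.0, -0.084]
force: [-0.4, 0.1, -0.9]
width: 0.0156
```

Request:
send_rows --motion '[{"offset": [-0.4,0,-0.1],"turn": 0},{"offset": [-0.9,0,-0.1],"turn": 0},{"offset": [-1.4,0,-0.1],"turn": 0},{"offset": [-1.9,0,-0.1],"turn": 0},{"offset": [-2.4,0,-0.1],"turn": 0},{"offset": [-2.9,0,-0.1],"turn": 0},{"offset": [-3.4,0,-0.1],"turn": 0},{"offset": [-3.8,-0.1,-0.1],"turn": 0}]'

```text
t: 5.25
eef_pos: [0.6246, -0.1969, 0.2877]
ee_rot: [-3.142, 0.0, -0.085]
force: [0.5, -0.9, -5.2]
width: 0.0156
```

Request:
send_rows --motion '[{"offset": [0,0,0],"turn": 0},{"offset": [0,0,0],"turn": 0},{"offset": [0,0,0],"turn": 0}]'

```text
t: 5.55
eef_pos: [0.6253, -0.1969, 0.2877]
ee_rot: [3.142, -0.0, -0.084]
force: [-0.6, -0.5, -5.6]
width: 0.016
```

Run:
```python
from h import *
off([.625,-.197,.287],-4.8)
f=grab_frame("top");W=cloud(f);F=f["frame"]
g=grab_frame("scene")["frame"][130:310,150:350];t=F[140:330,340:480]
cv2.imwrite("pics/p2.png",np.hstack([cv2.resize(g,(400,360)),cv2.resize(t,(300,360))]))
H=cv2.cvtColor(F,cv2.COLOR_BGR2HSV)
red=((H[...,0]<8)|(H[...,0]>172))&(H[...,1]>150)&box(370,440,155,280)
P=W[red&(W[...,2]>0)];print(np.percentile(P,[1,50,99],axis=0).round(3))
```

```text
t 5.55 offset cm [-0.03  0.02  0.07] turn -0.0 F [-0.6 -0.5 -5.6] w 0.016
[[ 0.473 -0.235  0.015]
 [ 0.539 -0.188  0.035]
 [ 0.603 -0.14   0.184]]
```

View pics/p2.png

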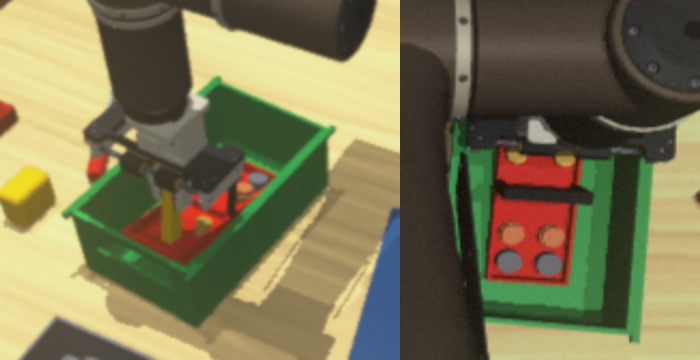

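The hand-hole is now clear and the tray is in the grip, well off the end wall. Next is lowering straight down.

Request:
send_rows --motion '[{"offset": [0,0,0.4],"turn": 0},{"offset": [0,0,0.9],"turn": 0},{"offset": [0,0,1.4],"turn": 0},{"offset": [0,0,1.9],"turn": 0},{"offset": [0,0,2.4],"turn": 0},{"offset": [0,0,2.8],"turn": 0},{"offset": [0,0,3.2],"turn": 0},{"offset": [0,0,3.5],"turn": 0}]'

```text
t: 6.45
eef_pos: [0.6251, -0.1969, 0.2521]
ee_rot: [3.142, 0.0, -0.085]
force: [2.7, 0.1, -1.3]
width: 0.0157
```

Request:
send_rows --motion '[{"offset": [0,0,0.1],"turn": 0},{"offset": [0,0,0.2],"turn": 0},{"offset": [0,0,0.3],"turn": 0},{"offset": [0,0,0.4],"turn": 0},{"offset": [0,0,0.5],"turn": 0},{"offset": [0,0,0.5],"turn": 0}]'

```text
t: 7.05
eef_pos: [0.625, -0.1968, 0.2476]
ee_rot: [-3.142, 0.0, -0.085]
force: [2.2, -0.9, -1.0]
width: 0.0157
```

Run:
```python
from h import *
off([.625,-.197,.246],-4.8)
f=grab_frame("top");W=cloud(f);F=f["frame"]
cv2.imwrite("pics/p3.png",cv2.resize(F[140:330,340:480],(420,570)))
f=grab_frame("scene");W=cloud(f);F=f["frame"]
H=cv2.cvtColor(F,cv2.COLOR_BGR2HSV)
y=((H[...,0]<8)|(H[...,0]>172))&(H[...,1]>150)&box(195,300,190,290)&(W[...,2]<.08)
P=W[y];P=P[(P[:,0]<.7)&(P[:,0]>.4)]
print(np.percentile(P,[2,50,98],axis=0).round(3)); 
for a in np.arange(.44,.7,.04):
    q=P[abs(P[:,0]-a)<.02]
    if len(q): print(round(a,2),len(q),np.percentile(q[:,2],[10,90]).round(3))
```

```text
t 7.05 offset cm [-0.    0.02  0.16] turn -0.0 F [ 2.2 -0.9 -1. ] w 0.0157
[[ 0.432 -0.43   0.009]
 [ 0.587 -0.201  0.015]
 [ 0.669 -0.155  0.039]]
0.44 91 [0.01  0.029]
0.48 53 [0.014 0.027]
0.52 29 [0.011 0.027]
0.56 53 [0.01  0.027]
0.6 111 [0.01  0.022]
0.64 125 [0.011 0.028]
0.68 18 [0.015 0.02 ]
```

Request:
send_rows --motion '[{"offset": [0,0,0.1],"turn": 0},{"offset": [0,0,0.2],"turn": 0},{"offset": [0,0,0.2],"turn": 0},{"offset": [0,0,0.2],"turn": 0}]'

```text
t: 7.55
eef_pos: [0.6251, -0.1968, 0.2456]
ee_rot: [-3.142, 0.0, -0.085]
force: [2.6, 1.1, -1.1]
width: 0.0159
```

Request:
send_rows --motion '[{"offset": [0,0,0.1],"turn": 0},{"offset": [0,0,0.2],"turn": 0},{"offset": [0,0,0.2],"turn": 0},{"offset": [0,0,0.2],"turn": 0}]'

```text
t: 7.95
eef_pos: [0.6251, -0.1968, 0.2455]
ee_rot: [3.141, -0.001, -0.084]
force: [-3.0, 2.3, 10.9]
width: 0.016
```

Contact with the floor at +10.9 N, so it lies flat. I'm releasing it and rising.

Request:
send_rows --motion '[{"offset": [0,0,-0.1],"turn": 0},{"offset": [0,0,-0.1],"turn": 0},{"offset": [0,0,-0.1],"turn": 0},{"offset": [0,0,-0.1],"turn": 0},{"offset": [0,0,-0.1],"turn": 0},{"offset": [0,0,-0.1],"turn": 0}]' --hand 0.4

```text
t: 8.55
eef_pos: [0.6251, -0.1969, 0.2445]
ee_rot: [-3.142, 0.0, -0.085]
force: [0.4, 0.0, 0.3]
width: 0.0577
```

Request:
send_rows --motion '[{"offset": [0,0,-2],"turn": 0},{"offset": [-1,0,-5],"turn": 0},{"offset": [-3,0,-9],"turn": 0},{"offset": [-5,0,-12],"turn": 0},{"offset": [-7,0,-13],"turn": 0},{"offset": [-9,0,-13],"turn": 0},{"offset": [-9,0,-13],"turn": 0},{"offset": [-9,0,-13],"turn": 0}]'

```text
t: 9.35
eef_pos: [0.5353, -0.1893, 0.3751]
ee_rot: [-3.142, -0.001, -0.085]
force: [-0.3, 0.7, -0.1]
width: 0.0614
```

Run:
```python
from h import *
f=grab_frame("wrist");W=cloud(f);F=f["frame"];cv2.imwrite("pics/w4.png",F)
H=cv2.cvtColor(F,cv2.COLOR_BGR2HSV)
P,r=rect(W,(H[...,0]>20)&(H[...,0]<36)&(H[...,1]>120)&box(250,400,0,479),"post",(.085,.12))
P,r=rect(W,(H[...,2]<70)&box(200,460,0,479),"bar",(.085,.115))
print(cv2.boxPoints(r).round())
red=((H[...,0]<8)|(H[...,0]>172))&(H[...,1]>150)
P,r=rect(W,red,"tray",(.0,.06));print(cv2.boxPoints(r).round())
P,r=rect(W,red,"tray rim",(.022,.04));print(cv2.boxPoints(r).round())
off([.56,-.19,.375],-94.8)
```

```text
post 918 rect [ 626.5 -196.8   15.4   21.4   84.6] z [0.0964 0.0979 0.0991] med [ 0.6266 -0.1967  0.0979]
bar 3072 rect [ 552.5 -190.4   89.7   14.3   85.2] z [0.0898 0.0978 0.0989] med [ 0.5537 -0.1906  0.0978]
[[ 542. -234.]
 [ 556. -236.]
 [ 563. -146.]
 [ 549. -145.]]
tray 14789 rect [ 609.7 -195.3   89.9  123.2   85.1] z [0.0098 0.0112 0.0282] med [ 0.618  -0.1953  0.0112]
[[ 544. -235.]
 [ 667. -245.]
 [ 675. -156.]
 [ 552. -145.]]
tray rim 2310 rect [ 615.1 -195.7   89.9  112.5   85.1] z [0.024  0.0278 0.0292] med [ 0.6396 -0.1994  0.0278]
[[ 555. -236.]
 [ 667. -245.]
 [ 675. -156.]
 [ 563. -146.]]
t 9.4 offset cm [ 2.42 -0.13 -0.02] turn 90.0 F [-0.6  0.2 -1. ] w 0.0613
```

View pics/w4.png

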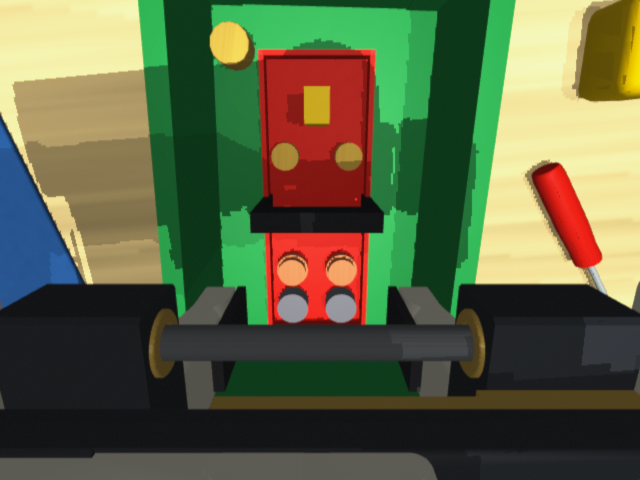

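The tray is flat: bar and post tops are both at 0.098 m, yaw is -4.9° and the bar centre is (0.5525, -0.1904). Now I'm turning 90° over the bar.

Request:
send_rows --motion '[{"offset": [0.4,0,0],"turn": 5},{"offset": [0.8,0,0],"turn": 12},{"offset": [1.2,0,0],"turn": 20},{"offset": [1.7,0,0],"turn": 28},{"offset": [1.7,0,0],"turn": 36},{"offset": [1.7,0,0],"turn": 44},{"offset": [1.7,0,0],"turn": 52},{"offset": [1.7,0,0],"turn": 60}]' --hand 0.15

```text
t: 10.2
eef_pos: [0.5533, -0.1907, 0.3738]
ee_rot: [3.14, 0.0, -1.137]
force: [-0.2, -0.3, 0.1]
width: 0.0504
```

Request:
send_rows --motion '[{"offset": [0,0,0],"turn": 8},{"offset": [0,0,0],"turn": 16},{"offset": [0,0,0],"turn": 24},{"offset": [0,0,0],"turn": 30},{"offset": [0,0,0],"turn": 30},{"offset": [0,0,0],"turn": 30}]'

```text
t: 10.8
eef_pos: [0.5529, -0.1907, 0.3741]
ee_rot: [3.141, -0.0, -1.652]
force: [0.4, -0.6, 0.4]
width: 0.0501
```

Run:
```python
from h import *
off([.5523,-.1904,.245],-94.9)
```

```text
t 10.8 offset cm [-0.03  0.05 12.91] turn 0.2 F [ 0.4 -0.6  0.4] w 0.0501
```

Request:
send_rows --motion '[{"offset": [0,0,3],"turn": 0.2},{"offset": [0,0,6],"turn": 0.2},{"offset": [0,0,9],"turn": 0.2},{"offset": [0,0,11],"turn": 0.2},{"offset": [0,0,12],"turn": 0.2},{"offset": [0,0,12.7],"turn": 0.2},{"offset": [0,0,12.8],"turn": 0.2},{"offset": [0,0,12.8],"turn": 0.2}]'

```text
t: 11.6
eef_pos: [0.5528, -0.1907, 0.2473]
ee_rot: [-3.141, -0.0, -1.658]
force: [-0.4, -0.1, 1.5]
width: 0.0505
```

Request:
send_rows --motion '[{"offset": [0,0,0],"turn": 0},{"offset": [0,0,0],"turn": 0},{"offset": [0,0,0],"turn": 0},{"offset": [0,0,0],"turn": 0},{"offset": [0,0,0],"turn": 0},{"offset": [0,0,0],"turn": 0},{"offset": [0,0,0],"turn": 0},{"offset": [0,0,0],"turn": 0}]' --hand -1 --squeeze 40

```text
t: 12.4
eef_pos: [0.552, -0.1907, 0.2467]
ee_rot: [3.141, -0.0, -1.659]
force: [-4.7, 1.9, 4.3]
width: 0.0137
```

Request:
send_rows --motion '[{"offset": [0,0,-0.4],"turn": 0},{"offset": [0,0,-1.2],"turn": 0},{"offset": [0,0,-2.8],"turn": 0},{"offset": [0,0,-5],"turn": 0},{"offset": [0,0,-7.5],"turn": 0},{"offset": [0,0,-10],"turn": 0},{"offset": [0,0,-12],"turn": 0},{"offset": [0,0,-13.5],"turn": 0}]'

```text
t: 13.2
eef_pos: [0.5525, -0.1907, 0.3834]
ee_rot: [-3.14, 0.0, -1.659]
force: [0.7, -0.3, -5.1]
width: 0.0138
```

Request:
send_rows --motion '[{"offset": [0,0,-0.6],"turn": 0},{"offset": [0,0,-1],"turn": 0},{"offset": [0,0,-1],"turn": 0},{"offset": [0,0,-1],"turn": 0}]'

```text
t: 13.6
eef_pos: [0.5522, -0.1906, 0.3907]
ee_rot: [3.14, 0.0, -1.659]
force: [0.5, 0.0, -4.5]
width: 0.0139
```

Run:
```python
from h import *
s=get_state();print(s["moment"].round(2))
off([.547,.1666,.40],-77.5)
f=grab_frame("scene");F=f["frame"];W=cloud(f);cv2.imwrite("pics/s5.png",cv2.resize(F[100:340,140:460],(640,480)))
H=cv2.cvtColor(cv2.cvtColor(F,cv2.COLOR_BGR2RGB),cv2.COLOR_RGB2HSV)
```

```text
[ 0.1  -0.02 -0.01]
t 13.6 offset cm [-35.54   3.67  -0.92] turn -17.6 F [ 0.5  0.  -4.5] w 0.0139
```

View pics/s5.png

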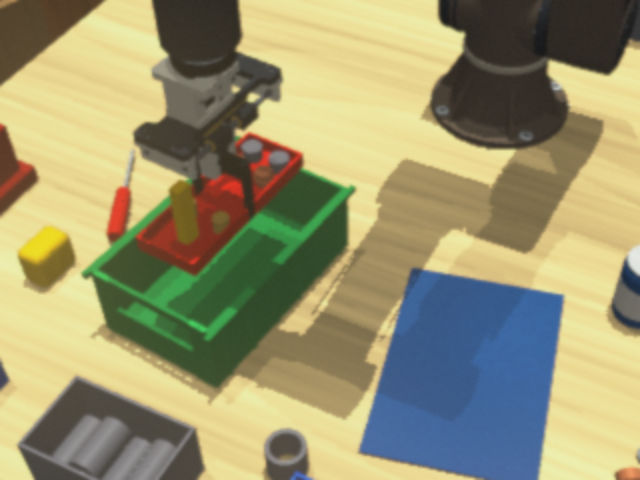

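The tray is level and clear of the crate, so I'm carrying it to the mat.

Request:
send_rows --motion '[{"offset": [-0.4,0,0],"turn": 0},{"offset": [-1.4,0.1,-0.2],"turn": 0},{"offset": [-3,0.3,-0.4],"turn": 0},{"offset": [-5.2,0.5,-0.6],"turn": 0},{"offset": [-7.8,0.8,-0.8],"turn": 0},{"offset": [-10.6,1.1,-0.9],"turn": 0},{"offset": [-13.4,1.4,-0.9],"turn": 0},{"offset": [-16.2,1.7,-0.9],"turn": 0}]'

```text
t: 14.45
eef_pos: [0.5492, -0.0256, 0.4011]
ee_rot: [-3.141, 0.0, -1.658]
force: [0.5, 0.4, -5.6]
width: 0.0136
```

Request:
send_rows --motion '[{"offset": [-2.8,0.3,0],"turn": -1},{"offset": [-5.6,0.6,0],"turn": -3},{"offset": [-8.4,0.9,0],"turn": -6},{"offset": [-11,1.2,0],"turn": -9},{"offset": [-13.4,1.4,0],"turn": -12},{"offset": [-15.6,1.6,0],"turn": -15},{"offset": [-17.4,1.8,0],"turn": -17},{"offset": [-18.6,1.9,0],"turn": -17.6}]'

```text
t: 15.25
eef_pos: [0.5467, 0.1611, 0.4008]
ee_rot: [-3.141, 0.0, -1.349]
force: [0.4, 0.1, -5.3]
width: 0.0137
```

Request:
send_rows --motion '[{"offset": [-0.5,0,0],"turn": 0},{"offset": [-0.7,0,0],"turn": 0},{"offset": [-0.7,0,0],"turn": 0},{"offset": [-0.7,0,0],"turn": 0}]'

```text
t: 15.65
eef_pos: [0.5456, 0.1653, 0.4007]
ee_rot: [3.141, -0.0, -1.353]
force: [-0.1, -0.3, -5.8]
width: 0.0138
```

Run:
```python
from h import *
off([.547,.1666,.248],-77.5)
f=grab_frame("wrist");W=cloud(f);F=f["frame"];H=cv2.cvtColor(F,cv2.COLOR_BGR2HSV)
cv2.imwrite("pics/w6.png",F)
P,r=rect(W,(H[...,0]>105)&(H[...,0]<130)&(H[...,1]>100),"mat",(-.01,.03));print(cv2.boxPoints(r).round())
red=((H[...,0]<8)|(H[...,0]>172))&(H[...,1]>150)
P,r=rect(W,red,"tray",(.12,.22))
A=np.c_[P[:,:2],np.ones(len(P))]
```

```text
t 15.65 offset cm [-0.1  -0.16 15.27] turn -0.0 F [-0.1 -0.3 -5.8] w 0.0138
mat 32067 rect [564.8 100.  318.1  84.5  12.4] z [0.0046 0.0059 0.0072] med [0.5654 0.0987 0.0059]
[[400. 107.]
 [419.  25.]
 [729.  93.]
 [711. 175.]]
tray 16773 rect [608.6 164.4 120.4  62.5  12.6] z [0.1641 0.1653 0.1823] med [0.6229 0.1622 0.1653]
```

View pics/w6.png

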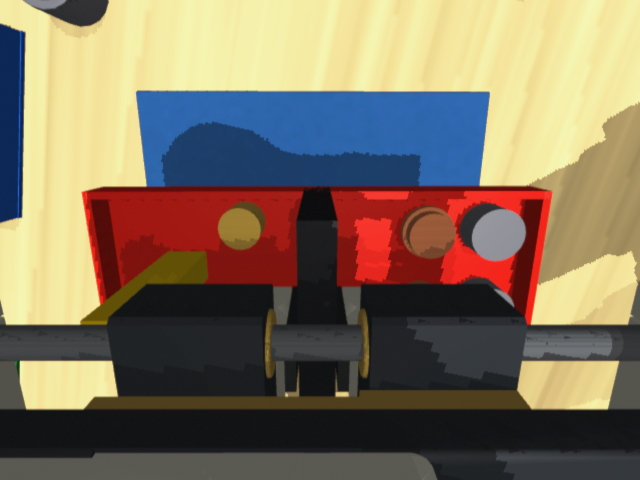

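The tray is over the mat, aligned at 12.5°. Both views put the mat centre at about (0.549, 0.166). Lowering.

Request:
send_rows --motion '[{"offset": [-0.1,-0.3,1],"turn": 0},{"offset": [-0.1,-0.3,3],"turn": 0},{"offset": [-0.1,-0.3,5.5],"turn": 0},{"offset": [-0.1,-0.3,8],"turn": 0},{"offset": [-0.1,-0.3,10.5],"turn": 0},{"offset": [-0.1,-0.3,12.5],"turn": 0},{"offset": [-0.1,-0.3,13.7],"turn": 0},{"offset": [-0.1,-0.3,14.4],"turn": 0}]'

```text
t: 16.5
eef_pos: [0.5483, 0.1673, 0.2553]
ee_rot: [3.14, -0.001, -1.352]
force: [0.1, -0.2, -5.3]
width: 0.0141
```

Request:
send_rows --motion '[{"offset": [0,0,0.2],"turn": 0},{"offset": [0,0,0.4],"turn": 0},{"offset": [0,0,0.6],"turn": 0},{"offset": [0,0,0.7],"turn": 0},{"offset": [0,0,0.8],"turn": 0},{"offset": [0,0,0.8],"turn": 0}]'

```text
t: 17.1
eef_pos: [0.5483, 0.1676, 0.2488]
ee_rot: [-3.141, 0.0, -1.352]
force: [-0.1, 0.6, -4.5]
width: 0.0139
```

Request:
send_rows --motion '[{"offset": [0,0,0.1],"turn": 0},{"offset": [0,0,0.2],"turn": 0},{"offset": [0,0,0.2],"turn": 0},{"offset": [0,0,0.2],"turn": 0}]'

```text
t: 17.5
eef_pos: [0.5484, 0.1676, 0.2467]
ee_rot: [-3.141, 0.0, -1.352]
force: [-0.2, 0.3, -4.2]
width: 0.0141
```

Request:
send_rows --motion '[{"offset": [0,0,0.1],"turn": 0},{"offset": [0,0,0.1],"turn": 0},{"offset": [0,0,0.1],"turn": 0}]'

```text
t: 17.8
eef_pos: [0.5483, 0.1676, 0.2467]
ee_rot: [-3.141, -0.0, -1.351]
force: [-3.0, -0.1, 5.2]
width: 0.0134
```

Contact: the vertical force went from -4.2 to +5.2 N. Releasing.

Request:
send_rows --motion '[{"offset": [0,0,0],"turn": 0},{"offset": [0,0,0],"turn": 0},{"offset": [0,0,0],"turn": 0},{"offset": [0,0,0],"turn": 0},{"offset": [0,0,0],"turn": 0},{"offset": [0,0,0],"turn": 0}]' --hand 0.15

```text
t: 18.4
eef_pos: [0.5484, 0.1676, 0.2456]
ee_rot: [-3.142, -0.0, -1.352]
force: [0.4, 0.1, -0.4]
width: 0.0496
```

Request:
send_rows --motion '[{"offset": [0,0,-1],"turn": 0},{"offset": [0,0,-3],"turn": 0},{"offset": [0,0,-6],"turn": 0},{"offset": [0,0,-10],"turn": 0},{"offset": [0,0,-14],"turn": 0},{"offset": [4,0,-16],"turn": 0},{"offset": [8,0,-16],"turn": 0},{"offset": [12,0,-16],"turn": 0}]'

```text
t: 19.2
eef_pos: [0.5744, 0.0494, 0.4078]
ee_rot: [-3.139, 0.0, -1.35]
force: [-0.5, -0.6, -0.1]
width: 0.0506
```

Request:
send_rows --motion '[{"offset": [5,0,0],"turn": 0},{"offset": [10,0,0],"turn": 0},{"offset": [14,0,0],"turn": 0},{"offset": [16,0,0],"turn": 0},{"offset": [16,0,0],"turn": 0},{"offset": [16,0,0],"turn": 0}]'

```text
t: 19.8
eef_pos: [0.609, -0.1062, 0.406]
ee_rot: [-3.141, 0.0, -1.353]
force: [-1.1, 0.2, -0.3]
width: 0.0502
```

Run:
```python
from h import *
s=get_state();print(s["t"],s["eef_pos"].round(3))
f=grab_frame("top");W=cloud(f);F=f["frame"];cv2.imwrite("pics/t7.png",F);H=cv2.cvtColor(F,cv2.COLOR_BGR2HSV)
b=box(190,325,170,330)
P,r=rect(W,b&((H[...,0]<8)|(H[...,0]>172))&(H[...,1]>150)&(W[...,2]<.05),"tray",(.0,.05));print(cv2.boxPoints(r).round())
rect(W,b&(H[...,2]<70),"bar",(.08,.115))
rect(W,b&(H[...,0]>20)&(H[...,0]<36)&(H[...,1]>120),"post",(.085,.115))
m=b&(((H[...,0]>105)&(H[...,0]<130)&(H[...,1]>100)))&(W[...,2]<.03)&(W[...,2]>-.01)
r=cv2.minAreaRect((W[m][:,:2]*1000).astype(np.float32));print("mat",r)
```

```text
19.8 [ 0.609 -0.106  0.406]Traceback (most recent call last):
  File "<stdin>", line 5, in <module>
  File "h.py", line 15, in rect
    m=l==1+np.argmax(s[1:,4]); P=W[m]
           ~~~~~~~~~^^^^^^^^^
    return _wrapfunc(a, 'argmax', axis=axis, out=out, **kwds)
    return bound(*args, **kwds)
ValueError: attempt to get argmax of an empty sequence
```

View pics/t7.png

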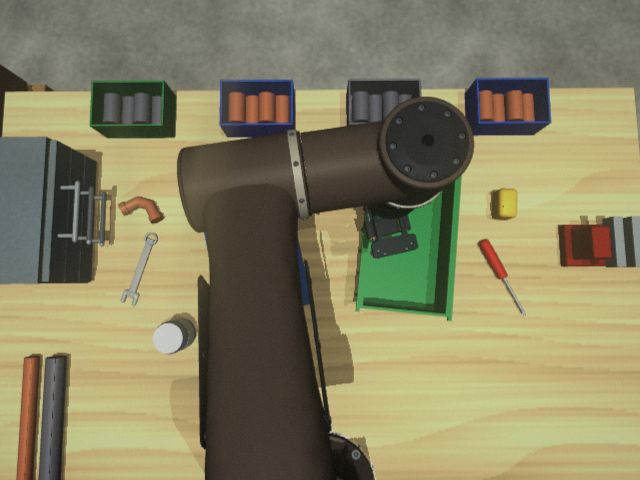

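The arm hides the mat from the top camera; the bystanders seen there are in place. I'll check with the scene camera.

Run:
```python
from h import *
f=grab_frame("scene");W=cloud(f);F=f["frame"];cv2.imwrite("pics/s8.png",F);H=cv2.cvtColor(F,cv2.COLOR_BGR2HSV)
b=box(310,430,200,350)
m=b&(W[...,2]>-.01)&(W[...,0]>.3)&(W[...,0]<.8)&(W[...,1]>.0)&(W[...,1]<.3)
mr=m&((H[...,0]<8)|(H[...,0]>172))&(H[...,1]>120)&(W[...,2]<.035)
r=cv2.minAreaRect((W[mr][:,:2]*1000).astype(np.float32));print("tray",r,np.percentile(W[mr][:,2],[2,50,98]))
mm=m&(H[...,0]>105)&(H[...,0]<130)&(H[...,1]>100)&(W[...,2]<.02)
r=cv2.minAreaRect((W[mm][:,:2]*1000).astype(np.float32));print("mat",r)
for n,k in(("bar",m&(H[...,2]<70)),("post",m&(H[...,0]>20)&(H[...,0]<36)&(H[...,1]>120))):
    try: rect(W,k,n,(.085,.11))
    except Exception as e: print(n,e)
```

```text
tray ((548.6259155273438, 166.06890869140625), (246.1327667236328, 91.990234375), 12.483205795288086) [0.00659591 0.01187489 0.03034604]
mat ((549.0958251953125, 164.86988830566406), (322.57720947265625, 214.9762725830078), 12.355791091918945)
bar 241 rect [550.4 167.5  17.4  86.3  10.3] z [0.0864 0.0965 0.0996] med [0.552  0.1683 0.0965]
post 61 rect [622.7 184.2  21.9  14.5  19.5] z [0.0896 0.0969 0.1007] med [0.6244 0.1843 0.0969]
```

View pics/s8.png

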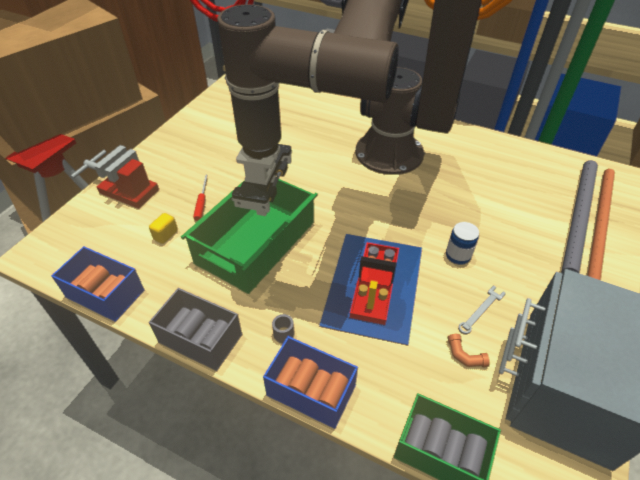

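The tray lies flat in the middle of the mat, around pixel (377,280), and nothing else has moved. I'm handing in.

```bash
python3 -c "
from station import *
print(get_state()['force'],job_done())"
```

```text
the job is handed in; nothing more can be done
[-0.65403631  0.14548691  0.43396348] None
```

I freed the tray and set it flat in the middle of the mat, lengthways, then handed the job in at about 20 s of the 58 s.

1. **Freeing it:** I pinched the yellow post, drew the raised end about 38 mm back out of the hand-hole and lowered it until it touched the crate floor. After I let go, the post and bar tops both stood at 0.098 m, so it lay flat.
2. **Moving it:** I then took it by the black bar, lifted it out level and lowered it onto the mat until it touched, then let go.

**Last checks (scene camera):**

| | Centre (mm) | Direction |
|---|---|---|
| Tray | (549, 166) | 12.5° |
| Mat | (549, 165) | 12.4° |

- The bar and post tops both stood at 0.097 m, so the tray is flat.
- The gripper was clear of everything.
- By eye, the other things on the bench are where they were.
- The last top-camera picture could not measure the tray because the arm hid the mat, so the final position rests on the scene camera alone.
- The highest force I read was about 11 N, briefly, as the tray touched the crate floor.

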